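# Clamp the headphone hanger with a lever bolt

## Task

The headphone hanger stands loose in its dock on the console. Use the upright lever to screw the clamp bolt in clockwise until it is firmly snug on the hanger's foot plate, without forcing it, then fold the lever down fully closed so that the hanger is held fast. Leave the hanger where it stands and do not disturb the other things.

Things in the scene. Friction and masses are not known exactly. Their poses are not given: they have to be found in the camera images.
- lever_tip (a point): Middle of the end of the flat aluminium lever (orange end) on the clamp bolt's head: a bar 19 mm wide, 11 mm thick, from 4 to 70 mm from its pivot. Axes: z along the lever to its end, y along its width (the pivot's axis), x through its thickness; it folds only towards +x. Upright, it can be pinched across its thickness from above and turned as the bolt's key; free all round.
- lever_pivot (a point): The lever's pivot, on the bolt's vertical axis, about 90 mm above the table, 70 mm from lever_tip (upright, the lever's centre line is the bolt's axis). Same axes as lever_tip. Sinks with the bolt. A hub of 26 mm diameter lies 8 to 20 mm below it.
- lever (a joint): Fold of the lever in rad: 0 upright (starts at 0 to 0.12), 1.5 closed, lying nearly level (end stop). Stiff (0.08 N m, 0.04 more as its cam loads the clamp), stays where left. Push it over on its back face (-x side) near the end, then press down from above. Folding drives the bolt's foot 1 mm further and adds some 20 N of clamping force to a snug bolt.
- bolt (a joint): Turn of the bolt in rad, 0 at the start, growing clockwise seen from above (screwing in); sinks 3.5 mm per rad. The thread drags (0.25 N m), so it stays where left. Its foot meets the hanger's plate after 0.9 to 2.3 rad, different each time; then each 0.1 rad adds 7 N of clamping. Snug (25 to 45 N): torque about 0.1 N m above free turning, read alike after small steps. 0.2 above is forcing it.
- bridge: Grey steel crossbar of the dock on two pillars, at a height that differs every time, with the bolt (rubber foot 22 mm across, thread, hub, lever) through its middle. Origin on the bolt's axis, 40 mm below the bar's underside and 54 mm below its top; y along the bar (112 mm over its end collars), 34 mm wide in x.
- dock: Dark steel base fixed to the console: plate 250 by 110 by 8 mm, from x = -70 to 180 mm of its origin, which is on the table beneath the bolt's axis. Two 12 mm pillars at y = +-44 mm reach 72 mm high; two side rails, 20 mm high, guide the hanger's foot plate.
- hanger: White plastic headphone hanger, loose, 250 g: foot plate 190 by 58 by 10 mm lying on the dock's base under the bolt, and a post at x = 135 mm with a yoke (90 mm wide in y, x = 107 to 153 mm) up to 156 mm above the underside. Origin: underside of the plate, beneath the bolt's axis (within 4 mm); z up. Must stay where it is.
- remote: White remote control, 160 by 44 by 18 mm, origin in the middle of its underside. Leave alone.
- votive: Glass votive holder, 72 mm diameter, 75 mm high, origin in the middle of its underside. Leave alone.
- frog: Green ceramic frog, about 85 by 95 mm, 75 mm high, origin in the middle of its underside. Leave alone.
- tin: Round steel tin, 87 mm diameter, 60 mm high, origin in the middle of its underside. Leave alone.
- dish: Small blue ceramic bowl, 100 mm diameter, 25 mm high, origin in the middle of its underside. Leave alone.
- books: Two stacked books, 120 by 170 by 29 mm, origin in the middle of the underside. Leave alone.

How it is judged:
By the outcome, as a careful person would: the job done as asked, in the order asked, and still so for the second after the job is handed in, with the robot touching nothing.
It also fails if it takes over 72 s, if anything falls off the work surface, if the arm or the gripper's body presses on something with over 40 N, if the wrist force passes 120 N, or if a joint passes its speed limit or range.

## Robot

A 7-joint arm with a two-finger parallel gripper is mounted at the origin on the work surface. World frame = base frame: x ahead of the robot, y to its left, z up, the work surface at z = 0. Lengths are in m, angles in rad, forces in N, time in s.
With the tool pointing down it reaches from about 0.4 to 0.85 m from the base axis. Payload 4.4 kg.
Tool frame: the origin (TCP) lies on the front face of the gripper's body, between the roots of the fingers; the fingertips stand 97 mm ahead of it and the grasp point (between the pads) lies 78 mm ahead of it; z points along the fingers, y is the direction in which the jaws open and shut (so a half turn about z gives the same grasp; the last joint's range is limited). The gripper opens to 94 mm and grips with 3 to 60 N. Pads are 16 mm wide; open, the fingers measure 119 mm over their backs; the gripper's body (75 mm by 177 mm) begins 78 mm behind the grasp point.
Start: joints at [-1.177, 0.628, 0.038, 1.517, -0.027, 0.996, -0.02], TCP at [0.288, 0.583, 0.303] pointing down, gripper open.
Joint ranges: [-3.06, 3.06], [-0.37, 2.12], [-1.25, 1.32], [0.18, 2.47], [-1.1, 4.24], [0.23, 1.98], [-2.94, 2.94]. Speed limits (rad/s): [2.57, 2.57, 3.14, 3.14, 3.14, 3.14, 3.14].

## Interface

Orientations are given as a rotation vector (axis times angle).
In Python, from plant import manip, viewer, workorder gives the robot as it stands. The module is installed in compiled form; this text tells all that it offers.
- The arm moves only by the tool play_rows, never from a script. Its argument "steps" is a list of rows, each an object with "rot": the turn, a rotation vector about the tool's x, y, z in degrees, a list of three; "slide": the shift along the tool's x, y, z in mm, a list of three; "hand": the gripper command: -1 is shut, 1 is fully open, values between are in proportion. In form: [{"rot": [ax, ay, az], "slide": [tx, ty, tz], "hand": hand}, ...]. A call has 1 to 5 rows; each row shifts and turns the commanded pose from where the row before left it, along the tool's axes as they then stand; what a row does not reach is not made up. A row lasts 1/8 s, in which the tool goes at most 62.5 mm and 10.7 degrees, less where a joint would pass 70% of its speed; a pose out of reach is approached as far as the arm can. A call is refused whole if a number of a shift passes 62.5 or a number of a turn 10.7, either way. A call with a gripper value outside its range is refused whole. The fingers move at their own pace and stop on an object; the grip force is fixed at half the most. Time passes only in rows, so rows that do not move let the fingers close. It gives the time, the measured TCP pose, the force and the opening at its end, in the units of the state.
- manip.get_state(): the state, without advancing time (a new reading comes with each control period).
- viewer.get_image(name): name is "scene" or "top"; returns (picture, depth): 480x640x3 uint8, red, green, blue; 480x640 float32, m along the optical axis (not along the pixel's ray), 0 where there is no reading.
- viewer.camera_model(name): a dict with "camera_matrix" (3x3 intrinsics, pixels), "k1" (the pictures are not rectified: a ray, as slopes to the right and down, at radius r is drawn at 1 + k1 r^2 times it, then the intrinsics apply), "extrinsics" (4x4, takes a point from world to camera coordinates). Camera axes: x right, y down, z forward; pixel columns grow to the right and rows downward; lengths in m; the calibration is good to about 2 mm. A picture is of the moment at which its call begins. camera_model takes no time and is no camera call.
- workorder.job_done(): hands the job in, once; it reports no verdict.
The state is a dict: "time": time; "joints": joint angles; "qvel": joint speeds; "joint_torque": joint torques, N m; "eef_pos": TCP position; "ee_rot": TCP orientation; "wrist_force": force on the tool from outside, world axes, zero at the start; "torque": the same for the moment, N m; "gripper_width": finger opening in m.
Only numpy, scipy, OpenCV 4.12 (cv2) and the standard library are available. Lean on these libraries where they do the work, as an engineer would, in place of code of your own. Each camera call takes 0.05 s, during which the arm holds its last target.

## Working session

There is one attempt and no reset: what is moved stays moved. The work goes in short steps, Python scripts to look and compute and a tool call to move; the robot and the scene stay as the last step left them, time stands still between calls to the robot, and variables do not carry over. Pictures are saved under pics/ and viewed, and the job is handed in when it is done.

Besides the shell and the picture viewer there is one more tool, called as a command line: name --argument value ..., lists and objects as JSON in quotes. play_rows: Moves the arm, as the interface text tells. Its arguments: {"type":"object","properties":{"steps":{"type":"array"}},"required":["steps"]}

```bash
mkdir -p pics
cat > h.py <<'E'
import numpy as np,cv2
from plant import manip,viewer,workorder
from scipy.spatial.transform import Rotation as R
def cap(n,f):
    p,d=viewer.get_image(n); cv2.imwrite('pics/%s.png'%f,p[:,:,::-1]); np.savez('pics/%s.npz'%f,p=p,d=d); return p,d
def w(n,u,v,d):
    m=viewer.camera_model(n);K=np.array(m['camera_matrix']);k=m['k1'];E=np.array(m['extrinsics'])
    pts=np.stack([np.atleast_1d(u),np.atleast_1d(v)],-1).astype(float).reshape(-1,1,2)
    q=cv2.undistortPoints(pts,K,np.array([k,0,0,0,0.]))[:,0]
    d=np.atleast_1d(d)
    c=np.c_[q*d[:,None],d]
    return (c-E[:3,3])@E[:3,:3]
def px(n,P):
    m=viewer.camera_model(n);K=np.array(m['camera_matrix']);E=np.array(m['extrinsics'])
    return cv2.projectPoints(np.atleast_2d(P).astype(float),cv2.Rodrigues(E[:3,:3])[0],E[:3,3],K,np.array([m['k1'],0,0,0,0.]))[0][:,0]
def st():
    s=manip.get_state()
    for k in s: print(k,np.round(s[k],4))
    return s
E
python3 - <<'E'
from h import *
st()
for n in('scene','top'):
    cap(n,n+'0'); m=viewer.camera_model(n); print(m)
E
```

```text
time 0.0
joints [-1.1767  0.6294  0.0384  1.5183 -0.027   0.9963 -0.02  ]
qvel [-0.0013 -0.0001 -0.0005  0.0006  0.0001 -0.0008 -0.0012]
joint_torque [-5.00000e-04 -5.49723e+01  1.14310e+00 -1.86642e+01 -5.23000e-02
  2.37000e-02  1.00000e-04]
eef_pos [0.2882 0.5821 0.3017]
ee_rot [-7.1580e-01 -3.0585e+00  3.0000e-03]
wrist_force [ 1.2394  0.7229 -0.1336]
torque [ 0.0566 -0.021   0.028 ]
gripper_width 0.0942
{'camera_matrix': array([[526.57766472,   0.        , 314.86081875],
       [  0.        , 526.57766472, 229.36266054],
       [  0.        ,   0.        ,   1.        ]]), 'k1': -0.1326119580772776, 'extrinsics': array([[ 0.80183507,  0.59724586,  0.01891823, -0.45276937],
       [ 0.36024079, -0.45789852, -0.81274567, -0.08964144],
       [-0.47674636,  0.6585031 , -0.58231141,  1.59436389],
       [ 0.        ,  0.        ,  0.        ,  1.        ]])}
{'camera_matrix': array([[551.38093736,   0.        , 328.45613092],
       [  0.        , 551.38093736, 245.60465097],
       [  0.        ,   0.        ,   1.        ]]), 'k1': -0.160169369036912, 'extrinsics': array([[-1.84681971e-02, -9.99827208e-01, -2.11657333e-03,
         3.85774104e-02],
       [-9.90467605e-01,  1.85842457e-02, -1.36486441e-01,
         5.35942667e-01],
       [ 1.36502192e-01, -4.24261169e-04, -9.90639678e-01,
         1.23342229e+00],
       [ 0.00000000e+00,  0.00000000e+00,  0.00000000e+00,
         1.00000000e+00]])}
```

View pics/scene0.png

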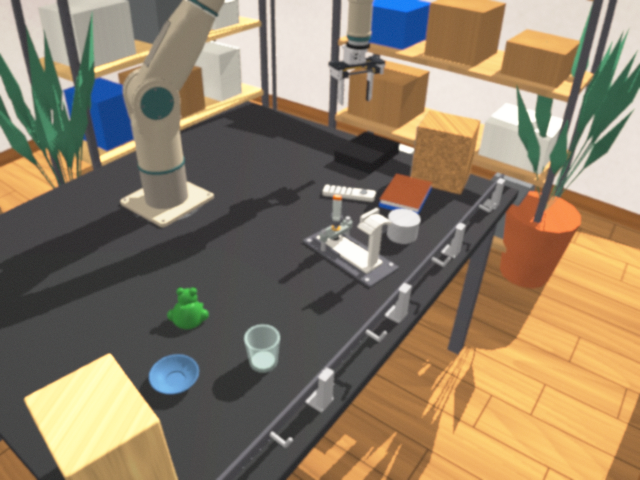

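View pics/top0.png

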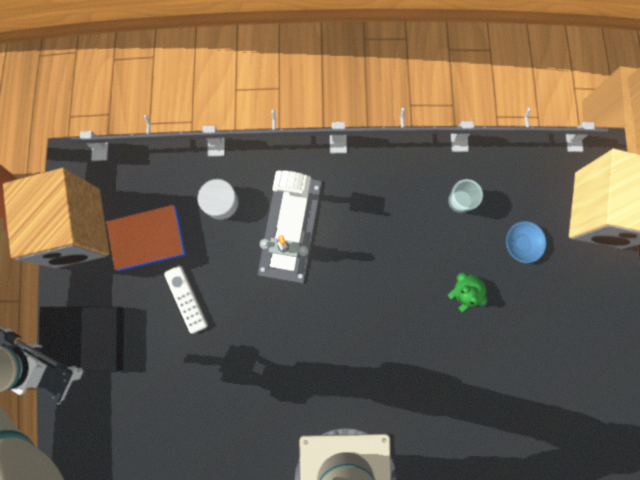

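Run:
```python
from h import *
a=np.load('pics/top0.npz');b=np.load('pics/scene0.npz')
p=a['p'][160:290,240:340];cv2.imwrite('pics/tc.png',cv2.resize(p,None,fx=6,fy=4.6*1.3,interpolation=cv2.INTER_CUBIC)[:600,:,::-1])
c=cv2.resize(a['p'][165:290,240:340],None,fx=4.6,fy=4.6,interpolation=cv2.INTER_CUBIC);cv2.imwrite('pics/tc.png',c[:,:,::-1])
c=cv2.resize(b['p'][180:285,295:405],None,fx=5.6,fy=5.6,interpolation=cv2.INTER_CUBIC);cv2.imwrite('pics/sc.png',c[:,:,::-1])
# orange
for n,q in(('top',a),('scene',b)):
    P=q['p'].astype(int);m=(P[...,0]>170)&(P[...,0]-P[...,2]>90)&(P[...,0]-P[...,1]>40)
    m2=np.zeros_like(m);
    if n=='top': m2[225:260,265:300]=1
    else: m2[185:225,325:350]=1
    v,u=np.nonzero(m&m2);d=q['d'][v,u];X=w(n,u,v,d)
    for i in range(len(u)):print(n,u[i],v[i],P[v[i],u[i]],X[i].round(4))
```

```text
top 279 236 [253 210 143] [0.5421 0.1316 0.1579]
top 282 236 [239 187 141] [0.5416 0.1251 0.1605]
top 279 237 [255 209 105] [0.5401 0.1317 0.1571]
top 282 237 [250 185 110] [0.5391 0.125  0.1626]
top 278 238 [252 198 134] [0.5377 0.1336 0.1592]
top 279 238 [255 199  75] [0.5377 0.1315 0.1591]
top 282 238 [254 193  86] [0.5373 0.1252 0.1604]
top 283 238 [241 166 107] [0.5373 0.123  0.1607]
top 278 239 [240 169 124] [0.5382 0.1352 0.1419]
top 279 239 [254 178  62] [0.5349 0.1312 0.1635]
top 280 239 [255 209  79] [0.5352 0.1293 0.1615]
top 282 239 [255 207  91] [0.5354 0.1252 0.1596]
top 283 239 [250 165  74] [0.5353 0.1232 0.1595]
top 279 240 [253 169  84] [0.5332 0.1314 0.1606]
top 280 240 [255 196  74] [0.5333 0.1294 0.1597]
top 283 240 [253 179  73] [0.5335 0.1233 0.1578]
top 284 240 [237 153  95] [0.5332 0.1211 0.1597]
top 279 241 [248 184 134] [0.5337 0.133  0.1435]
top 280 241 [255 192  89] [0.5311 0.1294 0.1606]
top 283 241 [254 183  72] [0.531  0.1231 0.1603]
top 284 241 [244 146  58] [0.531  0.121  0.1603]
top 285 241 [197 130  93] [0.5309 0.1189 0.1606]
top 280 242 [254 195 1
[... 1550 characters left out ...]
 [201 104  33] [0.5354 0.1194 0.157 ]
scene 336 198 [202 107  35] [0.538  0.1199 0.1578]
scene 337 198 [204 107  36] [0.5406 0.1206 0.1584]
scene 338 198 [208 109  36] [0.5443 0.1194 0.1605]
scene 339 198 [215 112  33] [0.5455 0.1222 0.1596]
scene 340 198 [210 111  46] [0.546  0.1261 0.1578]
scene 341 198 [174 103  69] [0.4158 0.3339 0.0042]
scene 334 199 [175 111  77] [0.5332 0.1183 0.1537]
scene 335 199 [178 112  73] [0.5365 0.1179 0.1552]
scene 336 199 [179 108  68] [0.537  0.1217 0.1535]
scene 337 199 [180 106  59] [0.541  0.1201 0.1559]
scene 338 199 [182 104  49] [0.5409 0.1249 0.1535]
scene 339 199 [184 104  52] [0.5425 0.1271 0.153 ]
scene 340 199 [175 102  58] [0.545  0.1279 0.1536]
```

View pics/tc.png

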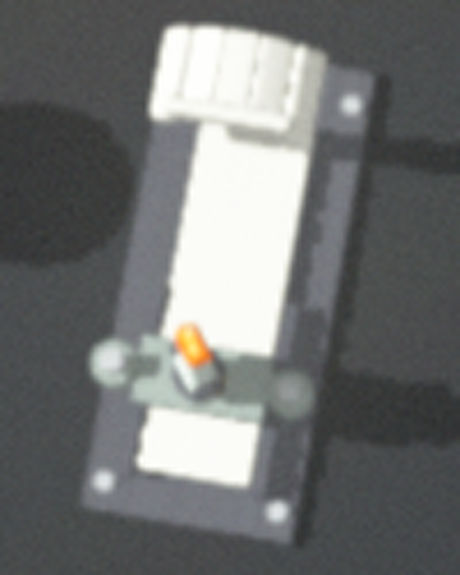

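View pics/sc.png

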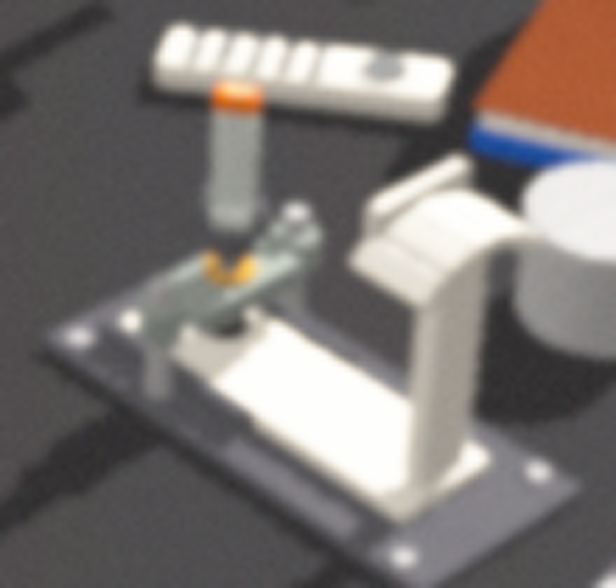

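```bash
cat > lev.py <<'E'
from h import *
import sys
def clouds(tag):
    out={}
    for n,(r0,r1,c0,c1) in(('top',(225,262,262,302)),('scene',(185,245,318,352))):
        q=np.load('pics/%s%s.npz'%(n,tag));v,u=np.mgrid[r0:r1,c0:c1];v=v.ravel();u=u.ravel();d=q['d'][v,u]
        k=d>0;X=w(n,u[k],v[k],d[k]);out[n]=(X,q['p'][v[k],u[k]],u[k],v[k])
    return out
if __name__=='__main__':
    o=clouds(sys.argv[1])
    for n in o:
        X=o[n][0]; k=(np.hypot(X[:,0]-.534,X[:,1]-.126)<.04)
        X=X[k]
        for z0 in np.arange(.06,.17,.01):
            s=X[(X[:,2]>=z0)&(X[:,2]<z0+.01)&(np.hypot(X[:,0]-.534,X[:,1]-.126)<.025)]
            if len(s)>2: print(n,z0.round(3),len(s),s.mean(0).round(4),s.min(0).round(4),s.max(0).round(4))
    X=o['top'][0];s=X[(X[:,2]>.15)&(X[:,2]<.17)]
    print(len(s),cv2.minAreaRect((s[:,:2]*1000).astype(np.float32)))
    X=o['scene'][0];s=X[(X[:,2]>.145)&(X[:,2]<.17)];print(len(s),cv2.minAreaRect((s[:,:2]*1000).astype(np.float32)))
    for n in('top','scene'):
        E=np.array(viewer.camera_model(n)['extrinsics']);print(n,-E[:3,:3].T@E[:3,3])
E
python3 lev.py 0
python3 - <<'E'
from h import *
# dock corners & bolts in top image (crop scale 4.6, offset 240,165)
q=np.load('pics/top0.npz')
for nm,(a,b) in dict(dockBL=(82,505),dockBR=(297,543),dockTR=(378,75),sBL=(103,481),sBR=(277,511),sTR=(351,104),pL=(112,362),pR=(292,395),hBL=(138,470),hBR=(252,486)).items():
    u=240+a/4.6;v=165+b/4.6;d=q['d'][int(round(v)),int(round(u))];print(nm,round(u,1),round(v,1),w('top',u,v,d).round(4))
E
```

```text
top 0.06 27 [0.5284 0.1273 0.0614] [0.516  0.1021 0.06  ] [0.5504 0.1495 0.0653]
top 0.07 8 [0.5283 0.132  0.078 ] [0.5206 0.1187 0.0705] [0.5342 0.1435 0.0798]
top 0.08 23 [0.532  0.1284 0.0836] [0.518  0.1181 0.0802] [0.5417 0.143  0.0888]
top 0.09 32 [0.5266 0.13   0.0954] [0.5168 0.118  0.0903] [0.5428 0.1416 0.0999]
top 0.1 14 [0.5268 0.1283 0.1032] [0.5198 0.1194 0.1004] [0.5399 0.1412 0.1097]
top 0.11 4 [0.5253 0.1276 0.1137] [0.5246 0.1225 0.1104] [0.5265 0.1317 0.1164]
top 0.12 8 [0.5275 0.1277 0.1258] [0.525  0.1216 0.1212] [0.5344 0.1348 0.1282]
top 0.13 3 [0.5265 0.125  0.1378] [0.5256 0.1206 0.1351] [0.5276 0.1295 0.1395]
top 0.14 6 [0.5302 0.128  0.1445] [0.5249 0.1198 0.1411] [0.5382 0.1352 0.15  ]
top 0.15 25 [0.5344 0.1272 0.1584] [0.5252 0.1191 0.1528] [0.544  0.1336 0.1599]
top 0.16 26 [0.5344 0.1256 0.1615] [0.5264 0.1189 0.1602] [0.5436 0.1314 0.164 ]
scene 0.06 40 [0.5368 0.1227 0.0619] [0.5218 0.1046 0.06  ] [0.5543 0.1461 0.0668]
scene 0.07 22 [0.5393 0.122  0.0758] [0.5257 0.1125 0.0707] [0.5474 0.1337 0.0799]
scene 0.08 45 [0.5384 0.1223 0.0847] [0.5244 0.11
[... 707 characters left out ...]
99853515625, 126.42312622070312), (19.511709213256836, 10.290332794189453), 25.74090003967285)
57 ((537.4656372070312, 123.77223205566406), (18.345869064331055, 14.64902400970459), 27.583099365234375)
top [0.36318146 0.02913395 1.29510762]
scene [ 1.15544604 -0.82052561  0.86412619]
dockBL 257.8 274.8 [[0.475  0.1963 0.0028]]
dockBR 304.6 283.0 [[0.4538 0.0863 0.0011]]
dockTR 322.2 181.3 [[0.6978 0.0408 0.0035]]
sBL 262.4 269.6 [[0.4865 0.1847 0.0091]]
sBR 300.2 276.1 [[0.4697 0.096  0.0091]]
sTR 316.3 187.6 [[0.6802 0.055  0.0126]]
pL 264.3 243.7 [[0.5392 0.1729 0.0685]]
pR 303.5 250.9 [[0.5208 0.0847 0.0728]]
hBL 270.0 267.2 [[0.4921 0.167  0.0066]]
hBR 294.8 270.7 [[0.482  0.1081 0.0161]]
```

Run:
```python
from h import *
s=manip.get_state();M=R.from_rotvec(s['ee_rot']).as_matrix();print(M.round(3))
ty=np.array([.434,-.90,0])
for sg in(1,-1):
    y=sg*ty;z=np.array([0,0,-1.]);x=np.cross(y,z);T=np.c_[x,y,z];print(sg,R.from_matrix(M.T@T).as_rotvec(degrees=True).round(2))
tgt=np.array([.534,.127,.28]);print(M.T@(tgt-s['eef_pos'])*1000)
b=np.load('pics/scene0.npz');c=cv2.resize(b['p'][190:235,315:360],None,fx=13,fy=13,interpolation=cv2.INTER_CUBIC);cv2.imwrite('pics/sc2.png',c[:,:,::-1])
```

```text
[[-0.896  0.444 -0.001]
 [ 0.444  0.896 -0.002]
 [-0.    -0.002 -1.   ]]
1 [-5.0000e-02  1.1000e-01  1.2791e+02]
-1 [-9.000e-02 -4.000e-02 -5.209e+01]
[-422.21423772 -298.75195175   22.383398  ]
```

View pics/sc2.png

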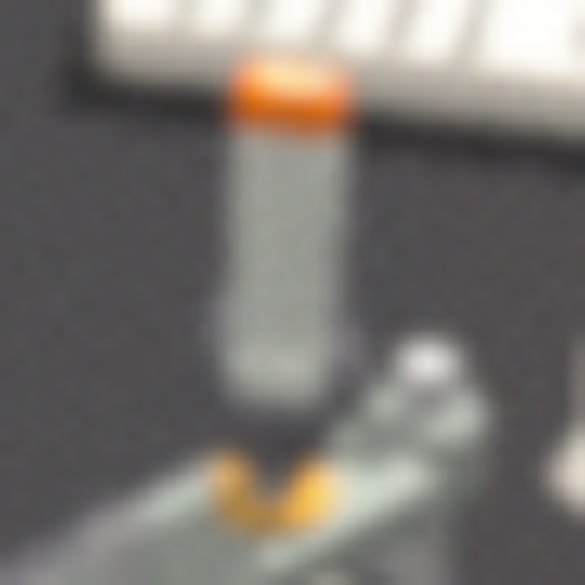

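play_rows --steps '[{"rot": [0, 0, 0], "slide": [-42, -30, 0], "hand": 1}, {"rot": [0, 0, 0], "slide": [-42, -30, 0], "hand": 1}, {"rot": [0, 0, 0], "slide": [-42, -30, 0], "hand": 1}, {"rot": [0, 0, 0], "slide": [-42, -30, 0], "hand": 1}, {"rot": [0, 0, 0], "slide": [-42, -30, 0], "hand": 1}]'

```text
time: 0.72
eef_pos: [0.4106, 0.3533, 0.3025]
ee_rot: [-0.716, -3.059, 0.001]
wrist_force: [0.6, 0.5, 0.4]
gripper_width: 0.0941
```

play_rows --steps '[{"rot": [0, 0, 0], "slide": [-42, -30, 0], "hand": 1}, {"rot": [0, 0, 0], "slide": [-42, -30, 0], "hand": 1}, {"rot": [0, 0, 0], "slide": [-42, -30, 0], "hand": 1}, {"rot": [0, 0, 0], "slide": [-42, -30, 0], "hand": 1}, {"rot": [0, 0, 0], "slide": [-42, -30, 0], "hand": 1}]'

```text
time: 1.35
eef_pos: [0.5321, 0.1258, 0.3024]
ee_rot: [-0.716, -3.059, 0.0]
wrist_force: [0.1, -0.4, 0.4]
gripper_width: 0.094
```

play_rows --steps '[{"rot": [0, 0, -10.4], "slide": [0, 0, 0], "hand": 1}, {"rot": [0, 0, -10.4], "slide": [0, 0, 0], "hand": 1}, {"rot": [0, 0, -10.4], "slide": [0, 0, 0], "hand": 1}, {"rot": [0, 0, -10.4], "slide": [0, 0, 0], "hand": 1}, {"rot": [0, 0, -10.4], "slide": [0, 0, 0], "hand": 1}]'

```text
time: 1.98
eef_pos: [0.5314, 0.1271, 0.3023]
ee_rot: [0.706, -3.06, 0.0]
wrist_force: [0.2, -0.2, -0.4]
gripper_width: 0.0937
```

```bash
cat > to.py <<'E'
from h import *
import sys
# target x y z ; width dir
s=st();M=R.from_rotvec(s['ee_rot']).as_matrix()
t=np.array([float(a) for a in sys.argv[1:4]])
print('slide',(M.T@(t-s['eef_pos'])*1000).round(1))
if len(sys.argv)>4:
    a=np.radians(float(sys.argv[4]));y=np.array([np.cos(a),np.sin(a),0]);z=np.array([0,0,-1.]);T=np.c_[np.cross(y,z),y,z]
    print('rot',R.from_matrix(M.T@T).as_rotvec(degrees=True).round(2))
E
python3 to.py .534 .127 .28 115.74
```

```text
time 1.975
joints [-0.1549  0.4851 -0.1932  1.8049  0.118   0.8637  1.6212]
qvel [ 0.268   0.0199 -0.3971 -0.0077  0.2431  0.0286  1.2016]
joint_torque [-1.36360e+00 -4.56228e+01 -5.62500e-01 -1.67831e+01 -2.24500e-01
  4.08000e-02 -1.26630e+00]
eef_pos [0.5314 0.1271 0.3023]
ee_rot [ 0.7063 -3.0602  0.    ]
wrist_force [ 0.1511 -0.2468 -0.3634]
torque [ 0.0509 -0.0291 -0.0437]
gripper_width 0.0937
slide [-2.3 -1.3 22.3]
rot [ 0.01 -0.05  0.25]
```

play_rows --steps '[{"rot": [0, 0, 0], "slide": [-2, -0.7, 20], "hand": 1}, {"rot": [0, 0, 0], "slide": [0, 0, 20], "hand": 1}, {"rot": [0, 0, 0], "slide": [0, 0, 20], "hand": 0.3}, {"rot": [0, 0, 0], "slide": [0, 0, 20], "hand": -0.2}, {"rot": [0, 0, 0], "slide": [0, 0, 12], "hand": -0.4}]'

```text
time: 2.6
eef_pos: [0.5333, 0.1273, 0.2095]
ee_rot: [0.697, -3.062, 0.0]
wrist_force: [-0.3, 0.3, 0.4]
gripper_width: 0.0673
```

```bash
python3 to.py .533 .127 .21 115.74; python3 -c "
from h import *
for n,r in(('top',(150,300,230,350)),('scene',(120,270,270,420))):
    p,d=cap(n,n+'1');cv2.imwrite('pics/%s1c.png'%n,cv2.resize(p[r[0]:r[1],r[2]:r[3]],None,fx=4,fy=4,interpolation=cv2.INTER_CUBIC)[:,:,::-1])"
```

```text
time 2.6
joints [-0.1762  0.6131 -0.1654  1.8896  0.1564  0.653   1.5819]
qvel [-0.0253  0.1318  0.0328  0.0647  0.0421 -0.2143 -0.037 ]
joint_torque [ 1.04400e-01 -4.90391e+01 -1.38980e+00 -1.32751e+01 -2.02000e-02
  2.56600e-01  2.91000e-02]
eef_pos [0.5333 0.1273 0.2095]
ee_rot [ 6.9710e-01 -3.0615e+00  1.0000e-04]
wrist_force [-0.294   0.2608  0.3907]
torque [ 0.0698  0.0021 -0.0206]
gripper_width 0.0673
slide [ 0.4 -0.2 -0.5]
rot [ 0.02 -0.1  -0.09]
```

View pics/scene1c.png

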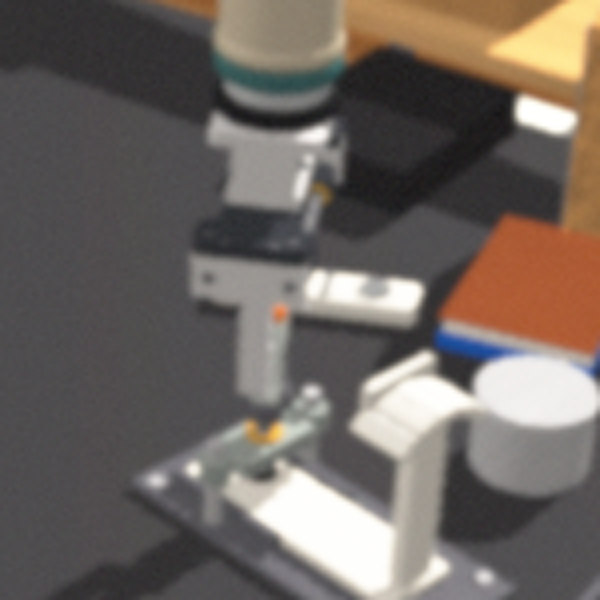

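The near finger stands in front of the lever, with the orange tip just visible at its right edge (crop px 280,312). The lever is between the fingers, so I'm closing.

play_rows --steps '[{"rot": [0, 0, 0], "slide": [0.4, 0, 0], "hand": -0.6}, {"rot": [0, 0, 0], "slide": [0, 0, 0], "hand": -1}, {"rot": [0, 0, 0], "slide": [0, 0, 0], "hand": -1}, {"rot": [0, 0, 0], "slide": [0, 0, 0], "hand": -1}, {"rot": [0, 0, 0], "slide": [0, 0, 0], "hand": -1}]'

```text
time: 3.32
eef_pos: [0.533, 0.1284, 0.2107]
ee_rot: [0.697, -3.063, -0.003]
wrist_force: [-2.2, 6.4, -1.4]
gripper_width: 0.0109
```

play_rows --steps '[{"rot": [0, 0, 0], "slide": [0, 0, 0], "hand": -1}, {"rot": [0, 0, 0], "slide": [0, 0, 0], "hand": -1}]'

```text
time: 3.58
eef_pos: [0.5331, 0.1284, 0.2107]
ee_rot: [0.698, -3.063, -0.002]
wrist_force: [-1.7, 3.3, 1.0]
gripper_width: 0.0109
```

```bash
python3 to.py .533 .127 .21 115.74
```

```text
time 3.575
joints [-0.1763  0.6109 -0.167   1.8897  0.1549  0.6534  1.5819]
qvel [ 0.0018  0.     -0.0018 -0.0003  0.0014  0.0008  0.0006]
joint_torque [  2.128  -48.2212   1.0797 -13.4639   1.31     0.1061   0.2347]
eef_pos [0.5331 0.1284 0.2107]
ee_rot [ 6.9790e-01 -3.0629e+00 -2.4000e-03]
wrist_force [-1.7127  3.2567  0.9911]
torque [ 1.2369  0.4626 -0.2327]
gripper_width 0.0109
slide [ 0.7 -1.3  0.7]
rot [ 0.09  0.01 -0.07]
```

play_rows --steps '[{"rot": [0, 0, 0], "slide": [0, 1, 0], "hand": -1}, {"rot": [0, 0, 0], "slide": [0, 0, 0], "hand": -1}]'

```text
time: 3.82
eef_pos: [0.533, 0.1286, 0.2107]
ee_rot: [-0.697, 3.063, 0.001]
wrist_force: [-1.7, 2.9, 0.8]
gripper_width: 0.0107
```

```bash
python3 to.py .533 .127 .21 115.74
```

```text
time 3.825
joints [-0.1779  0.6107 -0.1658  1.8901  0.1558  0.653   1.5803]
qvel [-0.0003  0.0021 -0.0011 -0.0012 -0.001   0.0014  0.0005]
joint_torque [  1.819  -48.1153   0.7825 -13.2611   1.1797   0.1786   0.2301]
eef_pos [0.533  0.1286 0.2107]
ee_rot [-6.975e-01  3.063e+00  6.000e-04]
wrist_force [-1.7065  2.9055  0.7655]
torque [ 1.091   0.394  -0.2226]
gripper_width 0.0107
slide [ 0.6 -1.4  0.7]
rot [ 0.02  0.02 -0.08]
```

play_rows --steps '[{"rot": [0, 0, 0], "slide": [0, 2, 0], "hand": -1}, {"rot": [0, 0, 0], "slide": [0, 0, 0], "hand": -1}]'

```text
time: 4.08
eef_pos: [0.5327, 0.1291, 0.2107]
ee_rot: [-0.696, 3.063, -0.002]
wrist_force: [1.3, -0.4, 0.9]
gripper_width: 0.0108
```

```bash
python3 to.py .533 .127 .21 115.74
```

```text
time 4.075
joints [-0.1812  0.6102 -0.1638  1.8909  0.157   0.6521  1.5769]
qvel [ 0.0022 -0.0003 -0.0014 -0.0003 -0.0014 -0.0001  0.0006]
joint_torque [ -0.4897 -48.0829  -1.6723 -12.6625   0.1355   0.3274   0.223 ]
eef_pos [0.5327 0.1291 0.2107]
ee_rot [-6.9610e-01  3.0627e+00 -2.2000e-03]
wrist_force [ 1.3207 -0.4493  0.8721]
torque [ 0.0798 -0.2049 -0.2428]
gripper_width 0.0108
slide [ 0.6 -2.   0.7]
rot [-0.09  0.02 -0.13]
```

play_rows --steps '[{"rot": [0, 0, 8], "slide": [0, 0, 0.5], "hand": -1}, {"rot": [0, 0, 8], "slide": [0, 0, 0.5], "hand": -1}, {"rot": [0, 0, 8], "slide": [0, 0, 0.5], "hand": -1}, {"rot": [0, 0, 0], "slide": [0, 0, 0], "hand": -1}]'

```text
time: 4.58
eef_pos: [0.5325, 0.1297, 0.2093]
ee_rot: [-0.048, 3.14, -0.001]
wrist_force: [0.4, -0.2, 0.3]
gripper_width: 0.0109
```

```bash
cat > yw.py <<'E'
from h import *
s=manip.get_state();M=R.from_rotvec(s['ee_rot']).as_matrix();y=M[:,1]
print('t',s['time'],'yawcw deg from 115.74:',round((115.74-np.degrees(np.arctan2(y[1],y[0])))%360,2),'pos',np.round(s['eef_pos'],4),'F',np.round(s['wrist_force'],2),'T',np.round(s['torque'],3),'g',round(s['gripper_width'],4),'j7',round(s['joints'][6],3),'tau7',round(s['joint_torque'][6],3),'qv',np.abs(s['qvel']).max().round(3))
z=M[:,2];print('tilt tool z',z.round(4),'F tool',(M.T@s['wrist_force']).round(2))
E
python3 yw.py
```

```text
t 4.575 yawcw deg from 115.74: 24.01 pos [0.5325 0.1297 0.2093] F [ 0.38 -0.22  0.25] T [ 0.099 -0.253 -0.211] g 0.0109 j7 1.268 tau7 -0.117 qv 0.029
tilt tool z [ 9.e-04 -8.e-04 -1.e+00] F tool [-0.37 -0.23 -0.25]
```

play_rows --steps '[{"rot": [0, 0, 4], "slide": [0, 0, 0.25], "hand": -1}]'

```text
time: 4.7
eef_pos: [0.5325, 0.1297, 0.2091]
ee_rot: [0.061, 3.14, -0.001]
wrist_force: [0.9, 1.0, 0.6]
gripper_width: 0.0107
```

```bash
python3 yw.py; python3 -c "
from h import *
for n,r in(('top',(150,300,230,350)),('scene',(120,270,270,420))):
    p,d=cap(n,n+'2');cv2.imwrite('pics/%s2c.png'%n,cv2.resize(p[r[0]:r[1],r[2]:r[3]],None,fx=4,fy=4,interpolation=cv2.INTER_CUBIC)[:,:,::-1])";python3 yw.py
```

```text
t 4.7 yawcw deg from 115.74: 27.97 pos [0.5325 0.1297 0.2091] F [0.91 1.03 0.6 ] T [ 0.147 -0.192  0.263] g 0.0107 j7 1.218 tau7 0.3 qv 0.417
tilt tool z [ 9.e-04 -4.e-04 -1.e+00] F tool [-0.87  1.06 -0.6 ]
t 4.8 yawcw deg from 115.74: 27.94 pos [0.5325 0.1297 0.209 ] F [ 1.53 -0.48  0.47] T [ 0.011 -0.257  0.07 ] g 0.0104 j7 1.218 tau7 -0.325 qv 0.024
tilt tool z [ 9.e-04 -5.e-04 -1.e+00] F tool [-1.55 -0.42 -0.46]
```

View pics/scene2c.png

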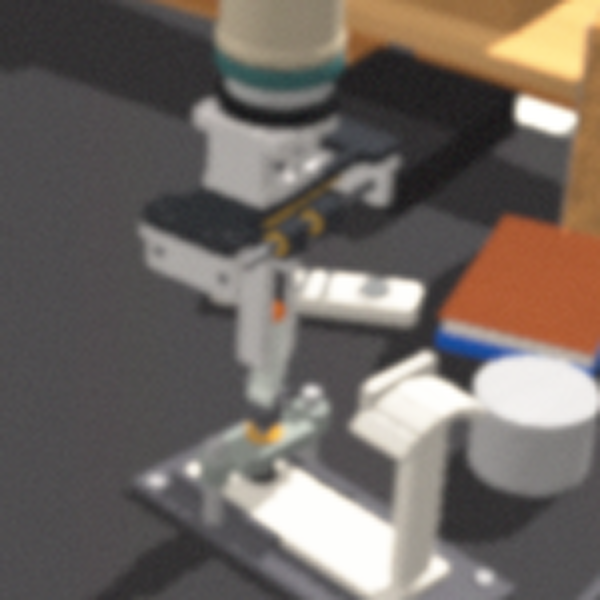

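The lever is turning with the tool, and the moving torque of 0.26 N m matches the free thread drag. I'll carry on in consistent small steps.

play_rows --steps '[{"rot": [0, 0, 4], "slide": [0, 0, 0.25], "hand": -1}, {"rot": [0, 0, 4], "slide": [0, 0, 0.25], "hand": -1}]'

```text
time: 5.05
eef_pos: [0.5325, 0.1299, 0.2085]
ee_rot: [0.281, 3.128, -0.0]
wrist_force: [0.6, 1.5, 1.8]
gripper_width: 0.0107
```

```bash
python3 yw.py
```

```text
t 5.05 yawcw deg from 115.74: 35.99 pos [0.5325 0.1299 0.2085] F [0.62 1.49 1.83] T [ 0.14  -0.19   0.238] g 0.0107 j7 1.115 tau7 0.195 qv 0.405
tilt tool z [ 8.e-04 -1.e-04 -1.e+00] F tool [-0.35  1.57 -1.83]
```

play_rows --steps '[{"rot": [0, 0, 4], "slide": [0, 0, 0.25], "hand": -1}, {"rot": [0, 0, 4], "slide": [0, 0, 0.25], "hand": -1}]'

```text
time: 5.3
eef_pos: [0.5326, 0.1301, 0.2081]
ee_rot: [0.498, 3.101, 0.0]
wrist_force: [1.0, 1.1, 0.3]
gripper_width: 0.011
```

```bash
python3 yw.py
```

```text
t 5.3 yawcw deg from 115.74: 43.98 pos [0.5326 0.1301 0.2081] F [1.04 1.13 0.34] T [ 0.208 -0.25   0.255] g 0.011 j7 1.013 tau7 0.19 qv 0.405
tilt tool z [ 1.e-03  1.e-04 -1.e+00] F tool [-0.63  1.4  -0.34]
```

play_rows --steps '[{"rot": [0, 0, 4], "slide": [0, 0, 0.25], "hand": -1}, {"rot": [0, 0, 4], "slide": [0, 0, 0.25], "hand": -1}]'

```text
time: 5.55
eef_pos: [0.5326, 0.1303, 0.2076]
ee_rot: [0.713, 3.059, 0.001]
wrist_force: [1.7, 1.4, 1.1]
gripper_width: 0.011
```

```bash
python3 yw.py
```

```text
t 5.55 yawcw deg from 115.74: 51.98 pos [0.5326 0.1303 0.2076] F [1.68 1.36 1.08] T [ 0.341 -0.294  0.238] g 0.011 j7 0.912 tau7 0.188 qv 0.402
tilt tool z [ 1.1e-03  4.0e-04 -1.0e+00] F tool [-0.9   1.96 -1.07]
```

play_rows --steps '[{"rot": [0, 0, 4], "slide": [0, 0, 0.25], "hand": -1}, {"rot": [0, 0, 4], "slide": [0, 0, 0.25], "hand": -1}]'

```text
time: 5.8
eef_pos: [0.5327, 0.1304, 0.2071]
ee_rot: [0.924, 3.001, 0.001]
wrist_force: [0.8, 1.8, 0.6]
gripper_width: 0.0109
```

```bash
python3 yw.py
```

```text
t 5.8 yawcw deg from 115.74: 59.97 pos [0.5327 0.1304 0.2071] F [0.77 1.85 0.63] T [ 0.335 -0.26   0.213] g 0.0109 j7 0.81 tau7 0.186 qv 0.402
tilt tool z [ 1.3e-03  6.0e-04 -1.0e+00] F tool [ 0.4   1.96 -0.63]
```

play_rows --steps '[{"rot": [0, 0, 4], "slide": [0, 0, 0.25], "hand": -1}, {"rot": [0, 0, 4], "slide": [0, 0, 0.25], "hand": -1}]'

```text
time: 6.05
eef_pos: [0.5328, 0.1306, 0.2066]
ee_rot: [1.131, 2.93, 0.002]
wrist_force: [2.0, 1.9, 0.7]
gripper_width: 0.0108
```

```bash
python3 yw.py
```

```text
t 6.05 yawcw deg from 115.74: 67.96 pos [0.5328 0.1306 0.2066] F [2.01 1.88 0.69] T [ 0.449 -0.389  0.25 ] g 0.0108 j7 0.709 tau7 0.184 qv 0.401
tilt tool z [ 1.6e-03  8.0e-04 -1.0e+00] F tool [-0.23  2.74 -0.68]
```

play_rows --steps '[{"rot": [0, 0, 4], "slide": [0, 0, 0.25], "hand": -1}, {"rot": [0, 0, 4], "slide": [0, 0, 0.25], "hand": -1}]'

```text
time: 6.3
eef_pos: [0.5329, 0.1307, 0.2062]
ee_rot: [1.333, 2.844, 0.003]
wrist_force: [2.2, 1.5, -0.1]
gripper_width: 0.0106
```

```bash
python3 yw.py
```

```text
t 6.3 yawcw deg from 115.74: 75.96 pos [0.5329 0.1307 0.2062] F [ 2.17  1.51 -0.13] T [ 0.473 -0.457  0.292] g 0.0106 j7 0.608 tau7 0.182 qv 0.4
tilt tool z [ 1.9e-03  9.0e-04 -1.0e+00] F tool [-0.22  2.63  0.13]
```

play_rows --steps '[{"rot": [0, 0, 4], "slide": [0, 0.8, 0.25], "hand": -1}, {"rot": [0, 0, 4], "slide": [0, 0.4, 0.25], "hand": -1}]'

```text
time: 6.55
eef_pos: [0.5334, 0.131, 0.2056]
ee_rot: [1.529, 2.744, 0.001]
wrist_force: [0.7, 0.9, 1.9]
gripper_width: 0.0108
```

```bash
python3 yw.py
```

```text
t 6.55 yawcw deg from 115.74: 83.97 pos [0.5334 0.131  0.2056] F [0.7  0.88 1.91] T [ 0.243 -0.123  0.21 ] g 0.0108 j7 0.506 tau7 0.193 qv 0.403
tilt tool z [ 6.e-04  3.e-04 -1.e+00] F tool [ 0.37  1.06 -1.91]
```

play_rows --steps '[{"rot": [0, 0, 4], "slide": [0, 0, 0.25], "hand": -1}, {"rot": [0, 0, 4], "slide": [0, 0, 0.25], "hand": -1}]'

```text
time: 6.8
eef_pos: [0.5335, 0.1311, 0.2051]
ee_rot: [1.716, 2.631, 0.001]
wrist_force: [1.5, 1.2, 3.2]
gripper_width: 0.0109
```

```bash
python3 yw.py
```

```text
t 6.8 yawcw deg from 115.74: 91.97 pos [0.5335 0.1311 0.2051] F [1.46 1.24 3.18] T [ 0.321 -0.324  0.153] g 0.0109 j7 0.405 tau7 0.188 qv 0.403
tilt tool z [ 9.e-04  5.e-04 -1.e+00] F tool [ 0.55  1.84 -3.18]
```

play_rows --steps '[{"rot": [0, 0, 4], "slide": [0, 0, 0.25], "hand": -1}, {"rot": [0, 0, 4], "slide": [0, 0, 0.25], "hand": -1}]'

```text
time: 7.05
eef_pos: [0.5337, 0.1311, 0.2046]
ee_rot: [1.895, 2.505, 0.002]
wrist_force: [2.1, 1.3, 1.3]
gripper_width: 0.0111
```

```bash
python3 yw.py
```

```text
t 7.05 yawcw deg from 115.74: 99.98 pos [0.5337 0.1311 0.2046] F [2.12 1.3  1.34] T [ 0.353 -0.355  0.247] g 0.0111 j7 0.304 tau7 0.187 qv 0.399
tilt tool z [ 1.3e-03  5.0e-04 -1.0e+00] F tool [ 0.68  2.4  -1.33]
```

play_rows --steps '[{"rot": [0, 0, 4], "slide": [0, 0.6, 0.25], "hand": -1}]'

```text
time: 7.18
eef_pos: [0.534, 0.1312, 0.2044]
ee_rot: [1.982, 2.437, 0.001]
wrist_force: [-1.0, 0.4, 1.8]
gripper_width: 0.0109
```

```bash
python3 yw.py
```

```text
t 7.175 yawcw deg from 115.74: 103.97 pos [0.534  0.1312 0.2044] F [-1.03  0.4   1.8 ] T [ 0.22  -0.082  0.219] g 0.0109 j7 0.253 tau7 0.197 qv 0.403
tilt tool z [ 5.e-04  4.e-04 -1.e+00] F tool [ 0.6  -0.92 -1.8 ]
```

play_rows --steps '[{"rot": [0, 0, 4], "slide": [0, 0.3, 0.25], "hand": -1}]'

```text
time: 7.3
eef_pos: [0.5342, 0.1312, 0.2041]
ee_rot: [-2.066, -2.367, -0.001]
wrist_force: [0.9, 0.8, 3.7]
gripper_width: 0.0107
```

```bash
python3 yw.py
```

```text
t 7.3 yawcw deg from 115.74: 107.98 pos [0.5342 0.1312 0.2041] F [0.94 0.82 3.72] T [ 0.224 -0.07   0.226] g 0.0107 j7 0.202 tau7 0.196 qv 0.402
tilt tool z [ 2.e-04  4.e-04 -1.e+00] F tool [ 0.69  1.05 -3.72]
```

play_rows --steps '[{"rot": [0, 0, 4], "slide": [0, 0, 0.25], "hand": -1}]'

```text
time: 7.42
eef_pos: [0.5342, 0.1312, 0.2039]
ee_rot: [2.147, 2.293, 0.001]
wrist_force: [0.6, 1.4, 2.8]
gripper_width: 0.0109
```

```bash
python3 yw.py
```

```text
t 7.425 yawcw deg from 115.74: 111.97 pos [0.5342 0.1312 0.2039] F [0.59 1.42 2.83] T [ 0.219 -0.162  0.207] g 0.0109 j7 0.152 tau7 0.193 qv 0.403
tilt tool z [ 5.e-04  4.e-04 -1.e+00] F tool [ 1.38  0.68 -2.83]
```

play_rows --steps '[{"rot": [0, 0, 4], "slide": [0, 0, 0.25], "hand": -1}]'

```text
time: 7.55
eef_pos: [0.5343, 0.1312, 0.2037]
ee_rot: [2.226, 2.217, 0.001]
wrist_force: [0.7, -0.0, 2.4]
gripper_width: 0.0109
```

```bash
python3 yw.py
```

```text
t 7.55 yawcw deg from 115.74: 115.97 pos [0.5343 0.1312 0.2037] F [ 0.73 -0.04  2.43] T [ 0.206 -0.196  0.195] g 0.0109 j7 0.101 tau7 0.183 qv 0.402
tilt tool z [ 7.e-04  5.e-04 -1.e+00] F tool [-0.03  0.73 -2.43]
```

play_rows --steps '[{"rot": [0, 0, 4], "slide": [0, 0, 0.25], "hand": -1}]'

```text
time: 7.68
eef_pos: [0.5344, 0.1312, 0.2035]
ee_rot: [2.302, 2.138, 0.001]
wrist_force: [0.9, 1.1, 2.2]
gripper_width: 0.0108
```

```bash
python3 yw.py
```

```text
t 7.675 yawcw deg from 115.74: 119.97 pos [0.5344 0.1312 0.2035] F [0.86 1.08 2.22] T [ 0.22  -0.142  0.295] g 0.0108 j7 0.05 tau7 0.169 qv 0.403
tilt tool z [ 8.e-04  5.e-04 -1.e+00] F tool [ 1.14  0.78 -2.22]
```

play_rows --steps '[{"rot": [0, 0, 4], "slide": [0, 0, 0.25], "hand": -1}]'

```text
time: 7.8
eef_pos: [0.5345, 0.1312, 0.2033]
ee_rot: [2.375, 2.056, 0.002]
wrist_force: [1.3, 1.1, 2.4]
gripper_width: 0.0111
```

```bash
python3 yw.py
```

```text
t 7.8 yawcw deg from 115.74: 123.97 pos [0.5345 0.1312 0.2033] F [1.27 1.14 2.36] T [ 0.22  -0.218  0.228] g 0.0111 j7 -0.001 tau7 0.153 qv 0.406
tilt tool z [ 1.e-03  5.e-04 -1.e+00] F tool [ 1.32  1.1  -2.36]
```

The joint 7 torque reads cleanly. It started falling at about 113° by 0.015 per 4°, which matches the expected clamping slope. Snug should come near 140°.

play_rows --steps '[{"rot": [0, 0, 4], "slide": [0, 0, 0.25], "hand": -1}]'

```text
time: 7.92
eef_pos: [0.5346, 0.1312, 0.2031]
ee_rot: [2.445, 1.972, 0.002]
wrist_force: [0.9, 0.5, 3.4]
gripper_width: 0.0111
```

```bash
python3 yw.py
```

```text
t 7.925 yawcw deg from 115.74: 127.97 pos [0.5346 0.1312 0.2031] F [0.95 0.54 3.41] T [ 0.181 -0.2    0.319] g 0.0111 j7 -0.052 tau7 0.135 qv 0.403
tilt tool z [ 1.2e-03  5.0e-04 -1.0e+00] F tool [ 0.74  0.82 -3.41]
```

play_rows --steps '[{"rot": [0, 0, 4], "slide": [0, 0, 0.25], "hand": -1}]'

```text
time: 8.05
eef_pos: [0.5347, 0.1312, 0.2029]
ee_rot: [2.512, 1.885, 0.002]
wrist_force: [2.0, 0.7, 3.2]
gripper_width: 0.0109
```

```bash
python3 yw.py
```

```text
t 8.05 yawcw deg from 115.74: 131.97 pos [0.5347 0.1312 0.2029] F [2.04 0.73 3.19] T [ 0.147 -0.212  0.259] g 0.0109 j7 -0.103 tau7 0.117 qv 0.405
tilt tool z [ 1.4e-03  4.0e-04 -1.0e+00] F tool [ 1.27  1.76 -3.18]
```

play_rows --steps '[{"rot": [0, 0, 4], "slide": [0, 0, 0.25], "hand": -1}]'

```text
time: 8.18
eef_pos: [0.5347, 0.1312, 0.2027]
ee_rot: [2.577, 1.797, 0.002]
wrist_force: [2.2, 0.2, 4.0]
gripper_width: 0.0107
```

```bash
python3 yw.py
```

```text
t 8.175 yawcw deg from 115.74: 135.96 pos [0.5347 0.1312 0.2027] F [2.24 0.25 3.98] T [ 0.164 -0.25   0.267] g 0.0107 j7 -0.154 tau7 0.097 qv 0.405
tilt tool z [ 1.5e-03  5.0e-04 -1.0e+00] F tool [ 1.01  2.02 -3.97]
```

play_rows --steps '[{"rot": [0, 0, 4], "slide": [0, 0, 0.25], "hand": -1}]'

```text
time: 8.3
eef_pos: [0.5348, 0.1311, 0.2025]
ee_rot: [2.638, 1.706, 0.003]
wrist_force: [0.7, 1.9, 4.7]
gripper_width: 0.0107
```

```bash
python3 yw.py
```

```text
t 8.3 yawcw deg from 115.74: 139.96 pos [0.5348 0.1311 0.2025] F [0.68 1.9  4.68] T [ 0.146 -0.213  0.287] g 0.0107 j7 -0.206 tau7 0.077 qv 0.408
tilt tool z [ 1.8e-03  4.0e-04 -1.0e+00] F tool [ 2.02 -0.16 -4.67]
```

play_rows --steps '[{"rot": [0, 0, 1], "slide": [0, 0, 0], "hand": -1}]'

```text
time: 8.43
eef_pos: [0.5348, 0.1311, 0.2025]
ee_rot: [2.652, 1.683, 0.003]
wrist_force: [1.8, 1.1, 4.3]
gripper_width: 0.0109
```

```bash
python3 yw.py
```

```text
t 8.425 yawcw deg from 115.74: 140.92 pos [0.5348 0.1311 0.2025] F [1.84 1.07 4.32] T [ 0.225 -0.329  0.319] g 0.0109 j7 -0.218 tau7 -0.355 qv 0.101
tilt tool z [ 1.9e-03  2.0e-04 -1.0e+00] F tool [ 1.76  1.22 -4.32]
```

play_rows --steps '[{"rot": [0, 0, 1], "slide": [0, 0, 0], "hand": -1}]'

```text
time: 8.55
eef_pos: [0.5348, 0.1311, 0.2024]
ee_rot: [2.667, 1.659, 0.003]
wrist_force: [2.3, 1.1, 5.0]
gripper_width: 0.0108
```

```bash
python3 yw.py
```

```text
t 8.55 yawcw deg from 115.74: 141.99 pos [0.5348 0.1311 0.2024] F [2.35 1.12 4.95] T [ 0.23  -0.585  0.376] g 0.0108 j7 -0.232 tau7 -0.237 qv 0.112
tilt tool z [ 1.9e-03  3.0e-04 -1.0e+00] F tool [ 2.05  1.62 -4.95]
```

Small-step readings are 0.32 and 0.38 N m (mean about 0.35), 0.1 above free turning, at about 28° past contact. The bolt is snug, so I'm releasing.

play_rows --steps '[{"rot": [0, 0, 0], "slide": [0, 0, 0], "hand": -0.3}, {"rot": [0, 0, 0], "slide": [0, 0, 0], "hand": -0.3}, {"rot": [0, 0, 0], "slide": [0, 0, 0], "hand": -0.3}, {"rot": [0, 0, 0], "slide": [0, 0, -30], "hand": -0.3}, {"rot": [0, 0, 0], "slide": [0, 0, -40], "hand": -0.3}]'

```text
time: 9.18
eef_pos: [0.533, 0.1308, 0.2717]
ee_rot: [-2.669, -1.656, 0.005]
wrist_force: [0.5, 0.8, 1.4]
gripper_width: 0.033
```

play_rows --steps '[{"rot": [0, 0, 0], "slide": [0, -50, -30], "hand": -0.3}, {"rot": [0, 0, 0], "slide": [0, -60, -30], "hand": -1}, {"rot": [0, 0, 0], "slide": [0, -40, 0], "hand": -1}, {"rot": [0, 0, 0], "slide": [0, 0, 0], "hand": -1}]'

```text
time: 9.68
eef_pos: [0.4003, 0.1973, 0.3298]
ee_rot: [-2.663, -1.662, 0.003]
wrist_force: [0.7, -0.4, -0.0]
gripper_width: 0.0066
```

```bash
python3 yw.py; python3 -c "
from h import *
for n,r in(('top',(195,285,235,335)),('scene',(180,270,300,400))):
    p,d=cap(n,n+'3');cv2.imwrite('pics/%s3c.png'%n,cv2.resize(p[r[0]:r[1],r[2]:r[3]],None,fx=6.5,fy=6.5,interpolation=cv2.INTER_CUBIC)[:,:,::-1])"; sed -i 's/.025)\]/.025)]/' lev.py; python3 lev.py 3
```

```text
t 9.675 yawcw deg from 115.74: 141.81 pos [0.4003 0.1973 0.3298] F [ 0.68 -0.37 -0.02] T [-0.083  0.042  0.021] g 0.0066 j7 -0.59 tau7 -0.216 qv 0.059
tilt tool z [-0.0029  0.0012 -1.    ] F tool [-0.04  0.77  0.02]
top 0.06 23 [0.5257 0.1246 0.0626] [0.5133 0.1085 0.06  ] [0.5452 0.1497 0.0695]
top 0.07 23 [0.528  0.1303 0.0746] [0.5204 0.1146 0.0722] [0.5439 0.1433 0.0796]
top 0.08 30 [0.5279 0.1276 0.0864] [0.5204 0.1158 0.0801] [0.5372 0.1468 0.0897]
top 0.09 19 [0.53   0.1282 0.0925] [0.5233 0.1156 0.0903] [0.5371 0.1444 0.0972]
top 0.1 6 [0.5281 0.1252 0.105 ] [0.5256 0.1211 0.1002] [0.5323 0.1319 0.1076]
top 0.11 3 [0.5285 0.1271 0.1129] [0.5271 0.1225 0.1101] [0.5298 0.136  0.1162]
top 0.12 7 [0.5281 0.1275 0.1232] [0.5254 0.1216 0.1201] [0.5314 0.1373 0.1278]
top 0.13 7 [0.5284 0.128  0.1348] [0.5256 0.1211 0.1307] [0.5327 0.1381 0.139 ]
top 0.14 10 [0.5311 0.1311 0.1464] [0.5251 0.1223 0.1422] [0.5413 0.1391 0.1499]
top 0.15 42 [0.5329 0.13   0.1532] [0.526  0.1215 0.15  ] [0.541  0.1387 0.1582]
scene 0.06 32 [0.5393 0.122  0.0644] [0.5188 0.1035 0.06  ] [0.555  0.1449 0.06
[... 342 characters left out ...]
.11 20 [0.5371 0.1245 0.1152] [0.5293 0.1165 0.11  ] [0.5413 0.133  0.1192]
scene 0.12 25 [0.5372 0.1244 0.1248] [0.5305 0.1162 0.12  ] [0.5425 0.1381 0.1299]
scene 0.13 29 [0.5362 0.1249 0.135 ] [0.5263 0.1164 0.1304] [0.5434 0.135  0.1399]
scene 0.14 26 [0.5375 0.1248 0.1456] [0.53   0.114  0.1408] [0.5445 0.1369 0.15  ]
scene 0.15 20 [0.5358 0.1257 0.1533] [0.5273 0.1171 0.1506] [0.5432 0.1342 0.1564]
42 ((532.7520141601562, 130.3849639892578), (17.290952682495117, 10.842842102050781), 61.99121856689453)
35 ((536.37451171875, 126.25474548339844), (21.313190460205078, 12.079646110534668), 60.685699462890625)
top [0.36318146 0.02913395 1.29510762]
scene [ 1.15544604 -0.82052561  0.86412619]
```

View pics/scene3c.png

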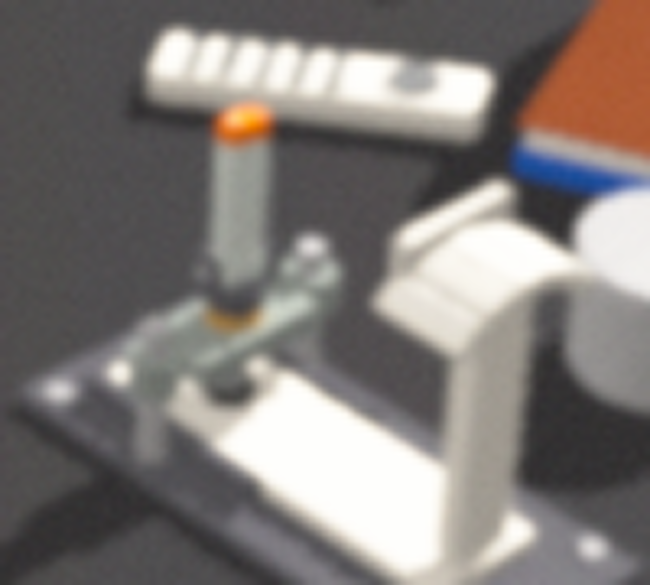

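View pics/top3c.png

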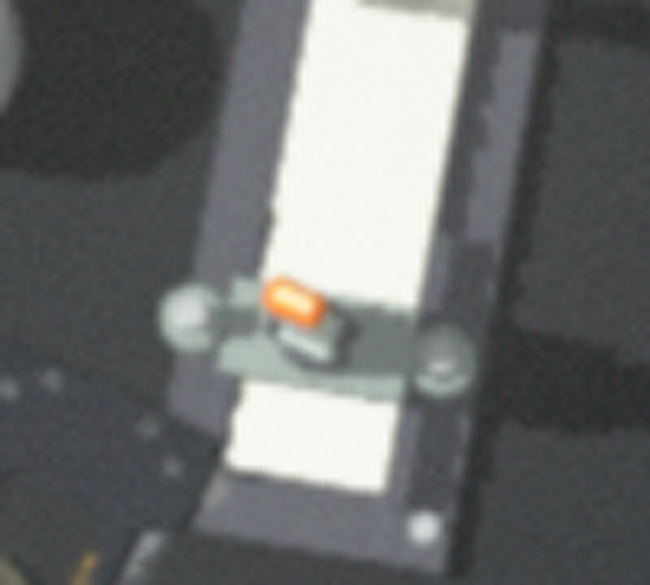

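```bash
python3 to.py .5604 .1167 .330 -26.3|tail -2
```

```text
slide [ -1.3 175.9  -0. ]
rot [ 0.02 -0.01  0.  ]
```

play_rows --steps '[{"rot": [0, 0, 0], "slide": [0, 55, 0], "hand": -1}, {"rot": [0, 0, 0], "slide": [0, 60, 0], "hand": -1}, {"rot": [0, 0, 0], "slide": [-1.3, 60, 0], "hand": -1}, {"rot": [0, 0, 0], "slide": [0, 0, 0], "hand": -1}]'

```text
time: 10.28
eef_pos: [0.5635, 0.1112, 0.3293]
ee_rot: [2.672, 1.643, 0.0]
wrist_force: [-1.3, -0.2, -0.1]
gripper_width: 0.0007
```

```bash
python3 to.py .5604 .1167 .238 -26.3|tail -8
```

```text
joint_torque [  1.0291 -44.4977   8.1873 -18.4602  -0.0524  -0.2641   0.1758]
eef_pos [0.5635 0.1112 0.3293]
ee_rot [2.6718e+00 1.6426e+00 1.0000e-04]
wrist_force [-1.2705 -0.2026 -0.0972]
torque [-0.0489  0.1598 -0.0181]
gripper_width 0.0007
slide [ 3.7 -5.7 91.3]
rot [ 0.26  0.16 -0.53]
```

play_rows --steps '[{"rot": [0, 0, 0], "slide": [0, 0, 20], "hand": -1}, {"rot": [0, 0, 0], "slide": [0, 0, 0], "hand": -1}]'

```text
time: 10.52
eef_pos: [0.5585, 0.1164, 0.3083]
ee_rot: [-2.669, -1.655, 0.006]
wrist_force: [-0.8, 0.7, -0.1]
gripper_width: 0.0001
```

```bash
python3 to.py .5604 .1167 .238 -26.3|tail -8
```

```text
joint_torque [  0.5341 -45.2834   7.9778 -16.3845  -0.0829  -0.1515   0.0551]
eef_pos [0.5585 0.1164 0.3083]
ee_rot [-2.6691 -1.6547  0.0059]
wrist_force [-0.8017  0.655  -0.1452]
torque [-0.0705  0.149   0.0096]
gripper_width 0.0001
slide [ 1.3  1.8 70.3]
rot [-0.17  0.15 -0.11]
```

play_rows --steps '[{"rot": [0, 0, 0], "slide": [1, 3, 25], "hand": -1}, {"rot": [0, 0, 0], "slide": [0, 0, 25], "hand": -1}, {"rot": [0, 0, 0], "slide": [0, 0, 20], "hand": -1}, {"rot": [0, 0, 0], "slide": [0, 0, 0], "hand": -1}]'

```text
time: 11.02
eef_pos: [0.5618, 0.1166, 0.2392]
ee_rot: [-2.668, -1.656, 0.004]
wrist_force: [0.0, 1.0, 0.8]
gripper_width: 0.0004
```

```bash
python3 to.py .5496 .122 .238 -26.3|tail -8;python3 -c "
from h import *
n='scene';r=(140,260,290,390)
p,d=cap(n,n+'4');cv2.imwrite('pics/%s4c.png'%n,cv2.resize(p[r[0]:r[1],r[2]:r[3]],None,fx=5,fy=5,interpolation=cv2.INTER_CUBIC)[:,:,::-1])"
```

```text
joint_torque [  0.1584 -47.6328   7.9204 -13.8588  -0.1025  -0.119    0.0607]
eef_pos [0.5618 0.1166 0.2392]
ee_rot [-2.6684 -1.6564  0.0036]
wrist_force [0.0014 1.0326 0.7868]
torque [-0.0469  0.1038  0.0017]
gripper_width 0.0004
slide [ -0.6 -13.3   1.3]
rot [-0.11  0.08 -0.04]
```

View pics/scene4c.png

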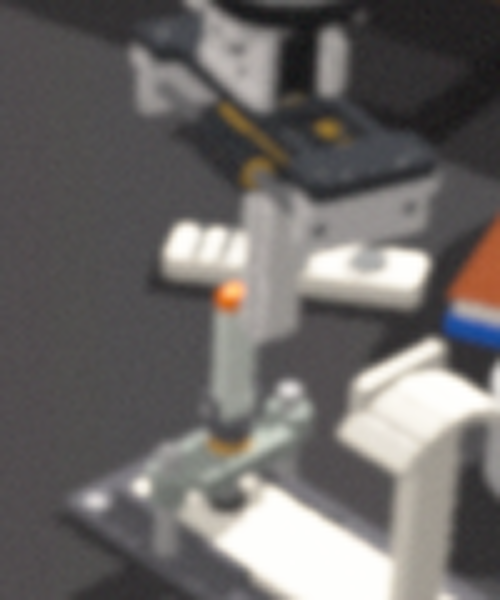

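The closed fingers (crop px 270,335) stand just behind the lever tip (230,296). I'll push gently and check the fold direction by force.

play_rows --steps '[{"rot": [0, 0, 0], "slide": [0, -8, 0], "hand": -1}, {"rot": [0, 0, 0], "slide": [0, -8, 0], "hand": -1}, {"rot": [0, 0, 0], "slide": [0, -5, 0], "hand": -1}]'

```text
time: 11.45
eef_pos: [0.5438, 0.1261, 0.2407]
ee_rot: [2.668, 1.657, 0.003]
wrist_force: [1.2, -1.1, 0.9]
gripper_width: 0.0004
```

```bash
python3 yw.py;python3 -c "
from h import *
n='scene';r=(140,260,290,390)
p,d=cap(n,n+'5');cv2.imwrite('pics/%s5c.png'%n,cv2.resize(p[r[0]:r[1],r[2]:r[3]],None,fx=5,fy=5,interpolation=cv2.INTER_CUBIC)[:,:,::-1])"; python3 yw.py
```

```text
t 11.45 yawcw deg from 115.74: 142.06 pos [0.5438 0.1261 0.2407] F [ 1.18 -1.14  0.92] T [-0.187 -0.224 -0.035] g 0.0004 j7 -0.248 tau7 0.013 qv 0.08
tilt tool z [ 2.e-03  2.e-04 -1.e+00] F tool [-0.5   1.57 -0.92]
t 11.5 yawcw deg from 115.74: 142.04 pos [0.5433 0.1264 0.2405] F [-0.22 -1.03  2.09] T [-0.207 -0.14   0.048] g 0.0005 j7 -0.249 tau7 -0.018 qv 0.013
tilt tool z [ 1.e-03  6.e-04 -1.e+00] F tool [-1.02  0.26 -2.09]
```

View pics/scene5c.png

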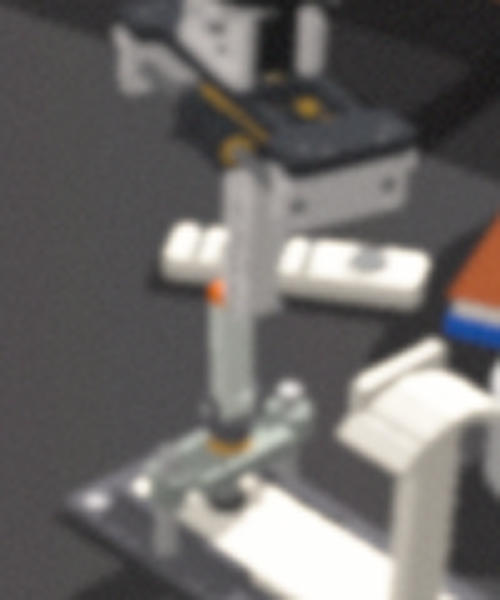

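play_rows --steps '[{"rot": [0, 0, 0], "slide": [0, -9, 2], "hand": -1}, {"rot": [0, 0, 0], "slide": [0, -9, 4], "hand": -1}, {"rot": [0, 0, 0], "slide": [0, -8, 4], "hand": -1}, {"rot": [0, 0, 0], "slide": [0, -7, 5], "hand": -1}, {"rot": [0, 0, 0], "slide": [0, -7, 5], "hand": -1}]'

```text
time: 12.12
eef_pos: [0.5074, 0.1438, 0.2194]
ee_rot: [2.669, 1.657, -0.0]
wrist_force: [1.9, -1.4, 0.9]
gripper_width: 0.0005
```

```bash
python3 yw.py;python3 -c "
from h import *
n='scene';r=(140,260,290,390)
p,d=cap(n,n+'6');cv2.imwrite('pics/%s6c.png'%n,cv2.resize(p[r[0]:r[1],r[2]:r[3]],None,fx=5,fy=5,interpolation=cv2.INTER_CUBIC)[:,:,::-1])"; python3 yw.py
```

```text
t 12.125 yawcw deg from 115.74: 142.08 pos [0.5074 0.1438 0.2194] F [ 1.89 -1.37  0.87] T [-0.309 -0.334  0.049] g 0.0005 j7 -0.257 tau7 -0.015 qv 0.163
tilt tool z [-2.e-04 -1.e-04 -1.e+00] F tool [-0.39  2.3  -0.87]
t 12.175 yawcw deg from 115.74: 142.05 pos [0.5064 0.1442 0.2188] F [-0.15 -0.7   0.34] T [-0.179 -0.293  0.012] g 0.0005 j7 -0.257 tau7 -0.015 qv 0.025
tilt tool z [-1.9e-03 -2.0e-04 -1.0e+00] F tool [-0.69  0.18 -0.34]
```

View pics/scene6c.png

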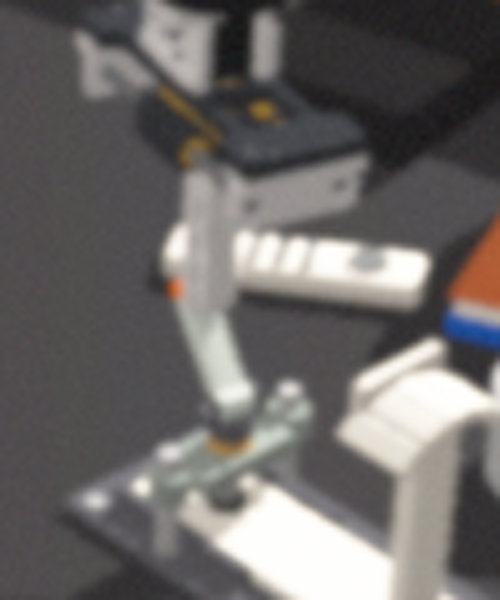

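play_rows --steps '[{"rot": [0, 0, 0], "slide": [0, -5, 6], "hand": -1}, {"rot": [0, 0, 0], "slide": [0, -5, 7], "hand": -1}, {"rot": [0, 0, 0], "slide": [0, -3, 8], "hand": -1}, {"rot": [0, 0, 0], "slide": [0, -2, 7], "hand": -1}]'

```text
time: 12.68
eef_pos: [0.4936, 0.1506, 0.1911]
ee_rot: [-2.668, -1.656, 0.002]
wrist_force: [-1.4, 1.2, 2.2]
gripper_width: 0.0006
```

```bash
python3 yw.py;python3 -c "
from h import *
n='scene';r=(140,260,290,390)
p,d=cap(n,n+'7');cv2.imwrite('pics/%s7c.png'%n,cv2.resize(p[r[0]:r[1],r[2]:r[3]],None,fx=5,fy=5,interpolation=cv2.INTER_CUBIC)[:,:,::-1])"; python3 yw.py
```

```text
t 12.675 yawcw deg from 115.74: 142.07 pos [0.4936 0.1506 0.1911] F [-1.43  1.17  2.18] T [ 0.124  0.335 -0.054] g 0.0006 j7 -0.234 tau7 -0.058 qv 0.145
tilt tool z [-1.8e-03  4.0e-04 -1.0e+00] F tool [ 0.42 -1.81 -2.18]
t 12.725 yawcw deg from 115.74: 142.06 pos [0.4934 0.1506 0.1905] F [0.11 0.63 0.51] T [ 0.079  0.123 -0.034] g 0.0002 j7 -0.234 tau7 0.001 qv 0.019
tilt tool z [-2.2e-03 -1.0e-04 -1.0e+00] F tool [ 0.62 -0.18 -0.51]
```

View pics/scene7c.png

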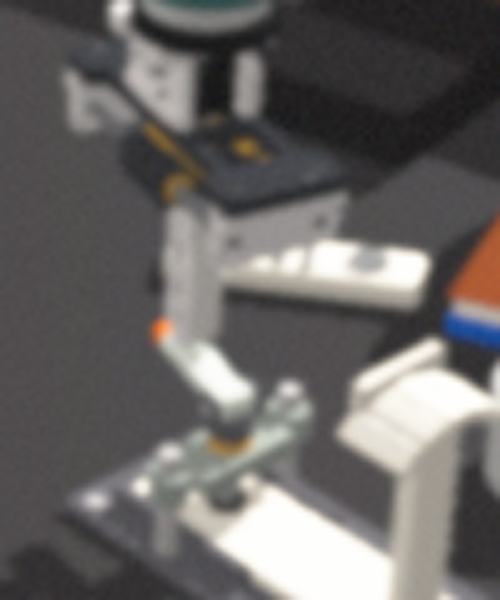

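play_rows --steps '[{"rot": [0, 0, 0], "slide": [0, 0, 2], "hand": -1}, {"rot": [0, 0, 0], "slide": [0, 0, 2], "hand": -1}, {"rot": [0, 0, 0], "slide": [0, 0, 0], "hand": -1}]'

```text
time: 13.1
eef_pos: [0.4941, 0.1503, 0.1891]
ee_rot: [-2.668, -1.655, -0.0]
wrist_force: [-4.8, 1.0, 14.8]
gripper_width: 0.0005
```

```bash
python3 yw.py
```

```text
t 13.1 yawcw deg from 115.74: 142.1 pos [0.4941 0.1503 0.1891] F [-4.78  1.04 14.75] T [ 0.086  1.314 -0.011] g 0.0005 j7 -0.23 tau7 0.008 qv 0.002
tilt tool z [-0.0011  0.0018 -1.    ] F tool [ -1.17  -4.77 -14.75]
```

play_rows --steps '[{"rot": [0, 0, 0], "slide": [0, 0, 2], "hand": -1}, {"rot": [0, 0, 0], "slide": [0, 0, 2], "hand": -1}, {"rot": [0, 0, 0], "slide": [0, 0, 0], "hand": -1}]'

```text
time: 13.48
eef_pos: [0.4939, 0.1504, 0.1878]
ee_rot: [-2.666, -1.654, -0.003]
wrist_force: [-12.1, 0.4, 43.9]
gripper_width: 0.0002
```

```bash
python3 yw.py
```

```text
t 13.475 yawcw deg from 115.74: 142.12 pos [0.4939 0.1504 0.1878] F [-12.13   0.38  43.86] T [0.109 3.051 0.026] g 0.0002 j7 -0.225 tau7 0.015 qv 0.004
tilt tool z [-0.0011  0.0049 -1.    ] F tool [ -4.88 -11.18 -43.85]
```

The force rose steeply, so the end stop is reached. Backing off and lifting clear.

play_rows --steps '[{"rot": [0, 0, 0], "slide": [0, 0, -8], "hand": -1}, {"rot": [0, 0, 0], "slide": [0, 0, -40], "hand": -1}, {"rot": [0, 0, 0], "slide": [0, 0, -50], "hand": -1}, {"rot": [0, 0, 0], "slide": [0, -60, -20], "hand": -1}, {"rot": [0, 0, 0], "slide": [0, -60, 0], "hand": -1}]'

```text
time: 14.1
eef_pos: [0.3878, 0.2036, 0.3029]
ee_rot: [2.671, 1.654, 0.007]
wrist_force: [0.3, 1.7, -1.4]
gripper_width: 0.0001
```

play_rows --steps '[{"rot": [0, 0, 0], "slide": [-20, -30, -20], "hand": -1}, {"rot": [0, 0, 0], "slide": [0, 0, 0], "hand": -1}]'

```text
time: 14.35
eef_pos: [0.3501, 0.1989, 0.3223]
ee_rot: [-2.665, -1.659, -0.001]
wrist_force: [0.2, 0.4, 0.1]
gripper_width: 0.0004
```

```bash
python3 yw.py; python3 -c "
from h import *
for n,r in(('top',(195,285,235,335)),('scene',(180,270,300,400))):
    p,d=cap(n,n+'8');cv2.imwrite('pics/%s8c.png'%n,cv2.resize(p[r[0]:r[1],r[2]:r[3]],None,fx=6.5,fy=6.5,interpolation=cv2.INTER_CUBIC)[:,:,::-1])
cv2.imwrite('pics/both8.png',np.hstack([cv2.resize(np.load('pics/%s8.npz'%n)['p'],(400,300)) for n in('top','scene')])[:,:,::-1])
from lev import clouds
d=np.array([-.896,.443]);e=np.array([-.443,-.896])
for n in('top','scene'):
    q=np.load('pics/%s8.npz'%n);v,u=np.mgrid[190:290,240:400];v=v.ravel();u=u.ravel();dd=q['d'][v,u];X=w(n,u,v,dd);C=q['p'][v,u].astype(int)
    r=(X[:,:2]-[.5335,.130]);a=r@d;b=r@e
    for a0 in range(-15,85,10):
        k=(a*1e3>=a0)&(a*1e3<a0+10)&(abs(b)<.008)&(X[:,2]>.07)
        if k.sum():print(n,a0,k.sum(),np.median(X[k,2]).round(4),(np.mean(b[k])*1e3).round(1))
    o=(C[:,0]>150)&(C[:,0]-C[:,2]>80)&(C[:,0]-C[:,1]>40)&(X[:,2]>.05)&(np.hypot(*r.T)<.1)&(a>.03)
    print(n,'orange',o.sum(),X[o].mean(0).round(4),a[o].max() if o.any() else 0)
"
```

```text
t 14.35 yawcw deg from 115.74: 141.93 pos [0.3501 0.1989 0.3223] F [0.24 0.38 0.07] T [-0.049  0.025  0.043] g 0.0004 j7 -0.646 tau7 -0.25 qv 0.057
tilt tool z [-4.e-04  2.e-03 -1.e+00] F tool [ 0.45  0.05 -0.07]
top -15 14 0.0783 -0.1
top -5 32 0.0906 -0.0
top 5 31 0.0905 -0.0
top 15 33 0.0897 0.8
top 25 33 0.0905 -0.4
top 35 34 0.0921 0.4
top 45 32 0.0919 0.1
top 55 32 0.0934 0.5
top 65 18 0.0918 -0.3
top orange 42 [0.4744 0.1583 0.092 ] 0.07054266947170065
scene -15 36 0.0826 1.1
scene -5 16 0.0905 -0.4
scene 5 12 0.0901 -0.1
scene 15 13 0.0904 0.4
scene 25 14 0.0924 1.1
scene 35 13 0.0929 2.3
scene 45 10 0.0933 1.5
scene 55 11 0.0929 0.5
scene 65 4 0.0926 1.2
scene orange 13 [0.4749 0.1542 0.0929] 0.07162311750173861
```

View pics/scene8c.png

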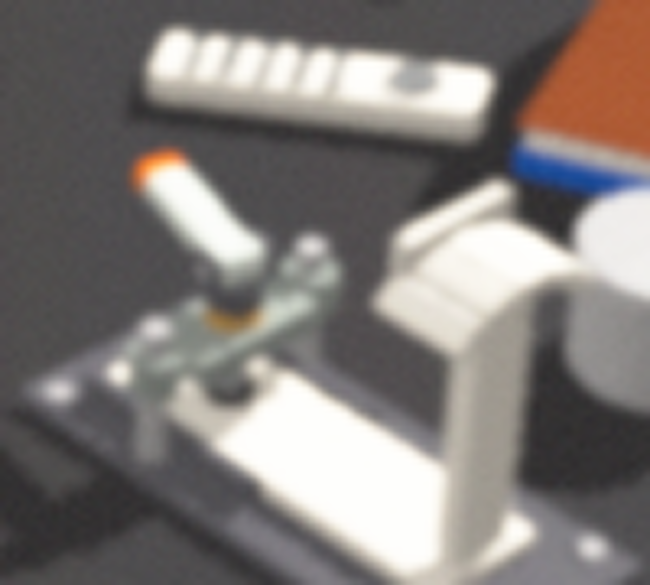

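View pics/both8.png

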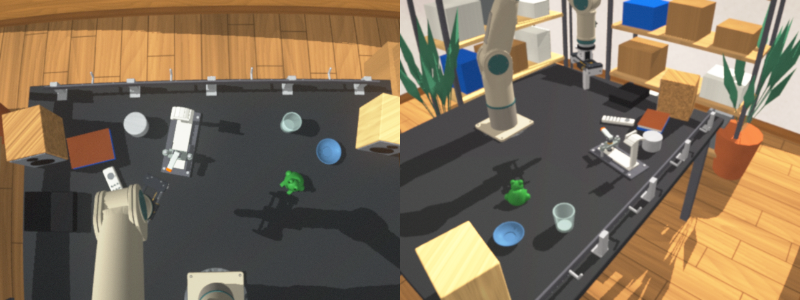

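The lever lies nearly level. Its top face rises about 3 mm over 60 mm, i.e. about 1.5 rad, which is the end stop. Checking that the hanger and the rest are unmoved, then handing in.

Run:
```python
from h import *
for n,rs in(('scene',{'hanger':(205,275,350,395),'remote':(180,205,318,380),'tin':(205,245,385,425),'frogbowl':(280,400,140,290)}),('top',{'hanger':(168,232,262,325),'tin':(175,225,195,242),'frog etc':(175,315,440,550)})):
    a=cv2.cvtColor(np.load('pics/%s0.npz'%n)['p'],cv2.COLOR_RGB2GRAY).astype(np.float32);b=cv2.cvtColor(np.load('pics/%s8.npz'%n)['p'],cv2.COLOR_RGB2GRAY).astype(np.float32)
    for k,r in rs.items():
        A=a[r[0]:r[1],r[2]:r[3]];B=b[r[0]:r[1],r[2]:r[3]]
        print(n,k,np.round(cv2.phaseCorrelate(A,B)[0],2),np.abs(A-B).mean().round(2))
workorder.job_done()
```

```text
scene hanger [ 0.54 -0.02] 1.49
scene remote [-0.05  0.47] 6.04
scene tin [-0.01  0.05] 1.57
scene frogbowl [ 0.   -0.03] 3.17
top hanger [0.03 0.08] 5.49
top tin [-0.1   0.08] 6.37
top frog etc [-0.01 -0.03] 4.95
the job is handed in; nothing more can be done
```

The clamp bolt is screwed in snug, the lever is folded down to its end stop, and the job is handed in at about 14.5 s on the robot's clock. No verdict was reported.

**Bolt:** I gripped the upright lever and turned it about 142° clockwise. The foot met the plate at about 113°. I stopped about 28° past contact, which by the given stiffness is about 34 N of clamping. The joint 7 torque gave the clearest sign of contact. The wrist torque was noisy (about ±0.04 N m): the averaged 4° steps suggested only about 0.05 N m above free turning. The last two small steps averaged about 0.35 N m, roughly 0.1 above free, as the task asks.

**Lever:** I pushed it over from its back face and pressed it down until the force rose sharply. The last press reached about 44 N through the fingertips at the stop, more than I intended, and I backed off at once. Depth readings afterwards put the fold at about 1.5 rad, the closed position.

**Other things:** Comparing images from before and after, the tin, frog, bowl and votive show no shift. The hanger shows none from the top camera. The scene camera gave offsets of about half a pixel for the hanger and the remote. I put that down to the lever, the arm and their shadows changing in those areas, but I did not check it further. The robot was clear of everything at hand-in.

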